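Sweep loose nuts into the catch tray

ROBOT

A 6-joint arm with a two-finger parallel gripper is mounted at the origin on the work surface. World frame = base frame: x ahead of the robot, y to its left, z up, the work surface at z = 0. Lengths are in mm, angles in rad, forces in N, time in s.
With the tool pointing down it reaches from about 250 to 775 mm from the base axis. Payload 4 kg.
Tool frame: the origin (TCP) lies midway between the tips of the shut fingers; the grasp point (between the pads) lies 19 mm behind it; z points along the fingers, y is the direction in which the jaws open and shut (so a half turn about z gives the same grasp; the last joint's range is limited). The gripper opens to 85 mm and grips with 20 to 120 N. Pads are 22 mm wide; open, the fingers measure 114 mm over their backs; the gripper's body (76 mm by 85 mm) begins 54 mm behind the grasp point. The pads swing forward as they close: fully open they stand 13 mm farther back than shut.
Start: joints at [-1.394, 0.087, 1.371, -0, 1.684, -0.103], TCP at [151.886, -528.629, 231.341] pointing down, gripper open.
Joint ranges: [-3.1, 3.1], [-0.76, 2.03], [0.27, 2.55], [-1.08, 4.22], [0.17, 2.65], [-2.57, 2.57]. Speed limits (rad/s): [2.79, 2.79, 3.14, 3.14, 3.14, 3.14].

INTERFACE

Orientations are given as a unit quaternion [x, y, z, w].
In Python, from plant import ctrl gives the robot as it stands. The module is installed in compiled form; this text tells all that it offers.
- The arm moves only by the shell command python3 -m crank 'ROWS' [FORCE]. ROWS is JSON, a list of rows, each a list of 7 numbers: the turn, a rotation vector about the world's x, y, z in degrees, then the shift along the world's x, y, z in mm, then the finger opening in mm, from 0 to 85.4. In form: [[ax, ay, az, dx, dy, dz, jaw], ...]. A call has 1 to 20 rows; each row shifts and turns the commanded pose from where the row before left it; what a row does not reach is not made up. A row lasts 1/8 s, in which the tool goes at most 62.5 mm and 10.7 degrees, less where a joint would pass 70% of its speed; a pose out of reach is approached as far as the arm can. A call with a gripper value outside its range is refused whole. The fingers move at their own pace and stop on an object; FORCE is the grip in N (left out, the last holds). Time passes only in rows, so rows that do not move let the fingers close. It gives the time, the measured TCP pose, the force and the opening at its end, in the units of the state.
- ctrl.state(): the state, without advancing time (a new reading comes with each control period).
- ctrl.get_image(name): name is "side" or "top"; returns a dict with "pixels" (400x640x3 uint8, red, green, blue), "intrinsics" (3x3 intrinsics, pixels), "eye" and "orientation" of the camera in the world. Camera axes: x right, y up, looking along -z (the intrinsics and any distortion apply to the point x, -y, -z); pixel columns grow to the right and rows downward; lengths in mm; the calibration is good to about 2 mm. A picture is of the moment at which its call begins. There is no depth.
- ctrl.sign_off(): hands the job in, once; it reports no verdict.
The state is a dict: "time": time; "joint_pos": joint angles; "qd": joint speeds; "joint_efforts": joint torques, N m; "tcp_pos": TCP position; "ee_rot": TCP orientation; "contact_force": force on the tool from outside, world axes, zero at the start; "ft_torque": the same for the moment, N m; "finger_gap": finger opening in mm.
Only numpy, scipy, OpenCV 4.12 (cv2) and the standard library are available. Lean on these libraries where they do the work, as an engineer would, in place of code of your own. Each camera call takes 0.05 s, during which the arm holds its last target.

TASK

Clear the repair bench: with the closed fingertips, sweep the three loose hexagon nuts across the bench top through the open front of the low metal catch tray, until each lies flat and completely inside it. Push them only, never picking one up off the bench, and leave everything else on the bench where it is.

Things in the scene. Friction and masses are not known exactly. Their poses are not given: they have to be found in the camera images.
- tray_mouth (a point): middle of the open front of the catch tray, on the bench surface. The tray is a fixed low U of bare aluminium: inside 340 mm wide and 120 mm deep, side and back walls 30 mm high and 8 mm thick. x points into the tray (from mouth to back wall), y along the mouth, z up. The mouth has no wall and no step: inside, things slide on at bench height (z = 0). The side walls end at the mouth line.
- nut0_center (a point): centre (half-way up) of a large loose steel hexagon nut lying flat on the bench in front of the tray: 46 mm across flats, 53 mm across corners, 24 mm thick, 30 mm hole, about 0.22 kg; z is its upright axis. The three nuts are alike.
- nut1_center (a point): centre (half-way up) of a large loose steel hexagon nut lying flat on the bench in front of the tray: 46 mm across flats, 53 mm across corners, 24 mm thick, 30 mm hole, about 0.22 kg; z is its upright axis. The three nuts are alike.
- nut2_center (a point): centre (half-way up) of a large loose steel hexagon nut lying flat on the bench in front of the tray: 46 mm across flats, 53 mm across corners, 24 mm thick, 30 mm hole, about 0.22 kg; z is its upright axis. The three nuts are alike.
- sanding_block: Bystander, to be left alone: cork sanding block 60 x 26 x 25 mm, lying; origin under its centre
- screwdriver: Bystander, to be left alone: stubby screwdriver with dark wooden handle, 100 mm long, lying
- screw_jar: Bystander, to be left alone: small glass jar, 44 mm across, 55 mm high; origin under its centre
- tin: Bystander, to be left alone: flat copper-coloured tin 70 x 100 x 30 mm behind the tray; origin under its centre
- glue_bottle: Bystander, to be left alone: white glue bottle, 50 mm across, 140 mm high; origin under its centre
- mug: Bystander, to be left alone: white mug, 82 mm across, 90 mm high; origin under its centre
- spray_can: Bystander, to be left alone: dark spray can, 56 mm across, 170 mm high; origin under its centre

How it is judged (in metres and radians):
At the end, for the whole second after the job is handed in: All three nuts lie flat on the bench inside the tray's walls, wholly behind the mouth line: each centre at least 24 mm past it (x of nut0_center in the frame of tray_mouth between 0.024 and 0.12 m and y of nut0_center in the frame of tray_mouth between -0.17 and 0.17 m and height (world z) of each of nut0_center, nut1_center, nut2_center below 0.017 m and angle between each of nut0_center, nut1_center, nut2_center's own z axis and vertical below 0.2 rad and distance of each of nut0_center, nut1_center, nut2_center from where it was at the start of the episode above 0.03 m and x of nut1_center in the frame of tray_mouth between 0.024 and 0.12 m and y of nut1_center in the frame of tray_mouth between -0.17 and 0.17 m and x of nut2_center in the frame of tray_mouth between 0.024 and 0.12 m and y of nut2_center in the frame of tray_mouth between -0.17 and 0.17 m); the robot touches nothing.
It fails at once if a nut is lifted off the bench (its centre more than 12 mm above where it lies) (height (world z) of any of nut0_center, nut1_center, nut2_center above 0.024 m).
It fails at once if a bystander is moved by more than 20 mm or tipped (distance of any of sanding_block, screwdriver, screw_jar, tin, glue_bottle, mug, spray_can from where it was at the start of the episode above 0.02 m or angle between any of sanding_block, screw_jar, tin, glue_bottle, mug, spray_can's own z axis and vertical above 0.4 rad).
It also fails if it takes over 59 s, if anything falls off the work surface, if the arm or the gripper's body presses on something with over 40 N, if the wrist force passes 120 N, or if a joint passes its speed limit or range.

## Working session

There is one attempt and no reset: what is moved stays moved. The work goes in short steps, Python scripts to look and compute and a shell command to move; the robot and the scene stay as the last step left them, time stands still between calls to the robot, and variables do not carry over. Pictures are saved under pics/ and viewed, and the job is handed in when it is done.

```bash
mkdir -p pics
cat > h.py <<'E'
import numpy as np,cv2
from plant import ctrl
from scipy.spatial.transform import Rotation as R
def grab(n,f):
    d=ctrl.get_image(n); cv2.imwrite(f,np.array(d["pixels"])[:,:,::-1]); return d
def ray(d,u,v,z):
    K=np.array(d["intrinsics"]);o=np.array(d["orientation"],float)
    M=R.from_quat(o).as_matrix() if o.size==4 else o.reshape(3,3)
    p=np.linalg.inv(K)@[u,v,1]; r=M@[p[0],-p[1],-p[2]]; e=np.array(d["eye"])
    return e+r*(z-e[2])/r[2]
E
python3 - <<'E'
from h import *
print(ctrl.state())
for n in("top","side"):
    d=grab(n,f"pics/{n}0.png"); print({k:v for k,v in d.items() if k!="pixels"})
E
```

```text
{'time': 0.0, 'joint_pos': array([-1.39412866e+00,  8.79710501e-02,  1.37232946e+00, -9.33575381e-06,
        1.68356510e+00, -1.03043979e-01]), 'qd': array([ 7.95330804e-05,  9.63840432e-04, -2.97949641e-03,  9.55588445e-07,
       -6.00924989e-04, -3.48826095e-04]), 'joint_efforts': array([ 1.09894772e-03, -3.51875639e+01, -3.13266635e+01, -1.04917629e-04,
        1.07597548e-02, -6.73585944e-06]), 'tcp_pos': array([ 151.77508966, -528.11178436,  230.09218915]), 'ee_rot': array([ 9.90235538e-01,  1.39399743e-01, -4.64620506e-05, -1.13553643e-03]), 'contact_force': array([-0.72505591, -0.02344391, -0.35888926]), 'ft_torque': array([-0.00030772,  0.01634287,  0.025411  ]), 'finger_gap': 85.49478793294874}
{'intrinsics': array([[474.25068137,   0.        , 324.34841744],
       [  0.        , 474.25068137, 197.65206111],
       [  0.        ,   0.        ,   1.        ]]), 'eye': array([ 299.38266888,   -9.95603296, 1557.58790366]), 'orientation': array([-0.06559228,  0.06862845,  0.70628962, -0.70152887])}
{'intrinsics': array([[383.81406902,   0.        , 316.39775003],
       [  0.        , 383.81406902, 200.88943721],
       [  0.        ,   0.        ,   1.        ]]), 'eye': array([  5.30639396, 703.31873111, 670.41629088]), 'orientation': array([-0.1576674 ,  0.4315302 ,  0.83470805, -0.30362005])}
```

View pics/top0.png

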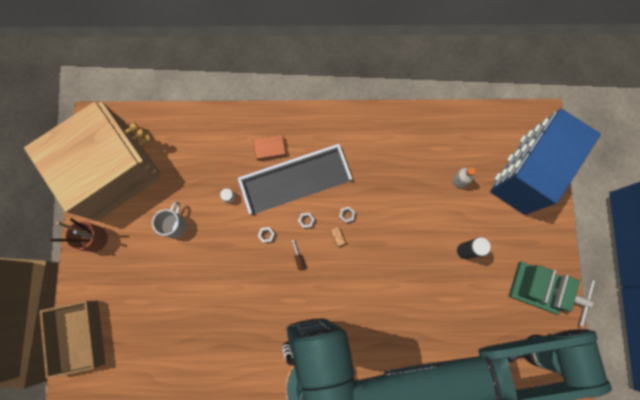

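View pics/side0.png

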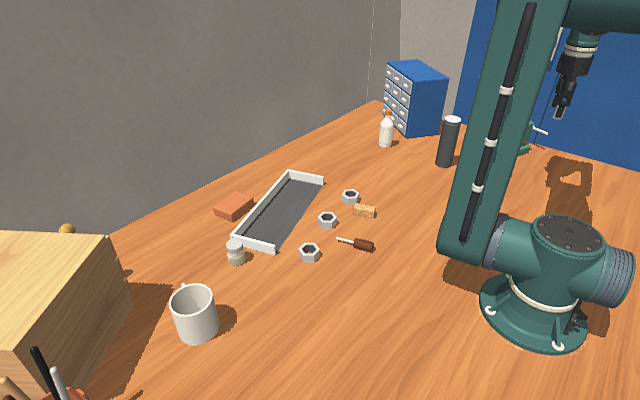

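The top view shows three nuts at about (266,235), (306,220) and (347,215). The tray mouth runs from about (250,212) to (352,180). The screwdriver tip is near (295,242), the block at (339,237) and the jar at (228,195). The side view shows the same layout. Next I'll zoom in and measure.

Run:
```python
from h import *
d=grab("top","pics/top1.png"); im=d["pixels"][:,:,::-1]
c=cv2.resize(im[130:280,205:365],None,fx=5,fy=4*1.25,interpolation=cv2.INTER_CUBIC)
c=cv2.resize(c,(640,600)); cv2.imwrite("pics/crop1.png",c)
hsv=cv2.cvtColor(im.copy(),cv2.COLOR_BGR2HSV)
m=((hsv[...,1]<70)&(hsv[...,2]>120)).astype(np.uint8); 
n,l,s,ce=cv2.connectedComponentsWithStats(m)
for i in range(1,n):
    x,y,w,h,a=s[i]
    if a>25 and 200<ce[i][0]<370 and 130<ce[i][1]<280:
        u,v=x+w/2-.5,y+h/2-.5
        print(s[i],ce[i],ray(d,u,v,24)[:2].round(1))
for nme,u,v,z in [("mouthL tip",251,213,30),("mouthR tip",352,181,30),("backL",239,179,30),("backR",340,146,30),("jar",228,195,30),("block",339,237,25),("sd tip",294,241,8),("sd end",302,268,12)]:
    print(nme,ray(d,u,v,z)[:2].round(1))
```

```text
[237 144 116  71 701] [291.80456491 168.91440799] [658.1  80.9]
[220 188  13  14 138] [226.06521739 194.39130435] [607.1 306.3]
[339 207  16  16 135] [346.72592593 214.56296296] [537.9 -89.7]
[298 213  17  15 136] [306.08823529 220.21323529] [520.6  42.8]
[258 227  17  16 148] [266.06756757 234.54054054] [474.  172.5]
[292 240   7  15  36] [294.97222222 247.02777778] [432.9  78.3]
mouthL tip [543.9 221.7]
mouthR tip [ 648.7 -109.3]
backL [657.9 263.9]
backR [769.2 -71.3]
jar [604.2 298.5]
block [464.2 -64.2]
sd tip [453.9  82.5]
sd end [366.1  56.1]
```

View pics/crop1.png

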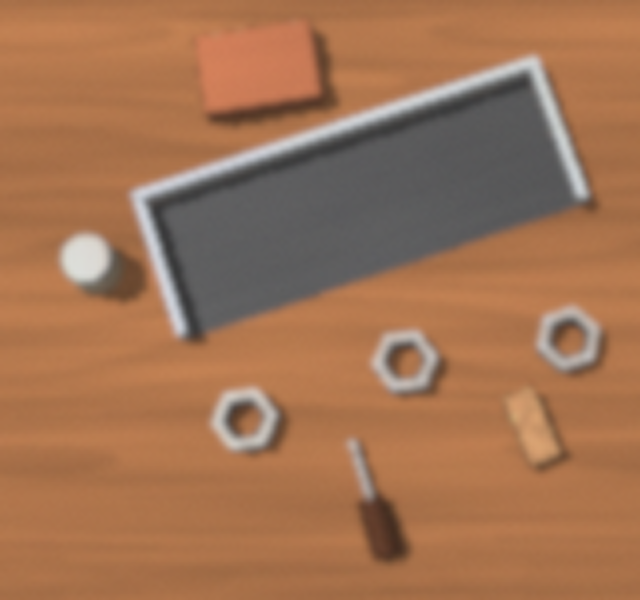

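```bash
python3 -m crank '[[0,0,7,29,34.5,0,0],[0,0,7,29,34.5,0,0],[0,0,0,29,34.5,0,0],[0,0,0,29,34.5,0,0],[0,0,0,29,34.5,0,0],[0,0,0,29,34.5,0,0],[0,0,0,29,34.5,0,0],[0,0,0,29,34.5,0,0],[0,0,0,29,34.5,0,0],[0,0,0,29,34.5,0,0],[0,0,0,29,34.5,0,0],[0,0,0,27,35.5,0,0],[0,0,0,0,0,-40,0],[0,0,0,0,0,-40,0],[0,0,0,0,0,-40,0],[0,0,0,0,0,0,0],[0,0,0,0,0,0,0]]' 40
python3 - <<'E'
from h import *
s=ctrl.state(); print(R.from_quat(s["ee_rot"]).as_matrix().round(3))
d=grab("side","pics/s2.png")
E
```

```text
time: 2.28
tcp_pos: [498.7, -114.0, 112.8]
ee_rot: [0.966, 0.259, 0.001, 0.001]
contact_force: [1.0, -0.0, -0.2]
finger_gap: -0.2
[[ 0.866  0.5    0.002]
 [ 0.5   -0.866 -0.001]
 [ 0.001  0.002 -1.   ]]
```

View pics/s2.png

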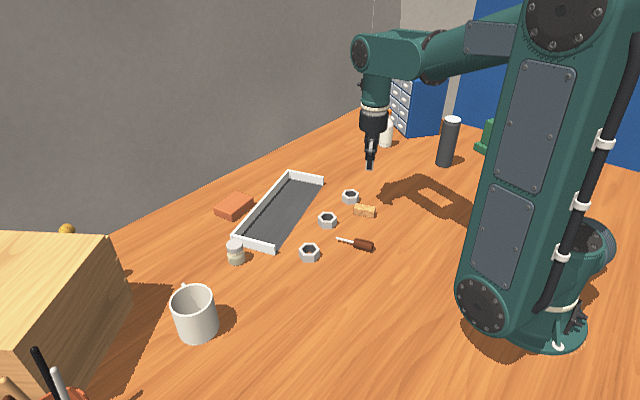

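The side view shows the closed fingers high, with the tip near (369,168), to the right of the right nut at (350,196). I'll check the nut positions from this view.

Run:
```python
from h import *
d=ctrl.get_image("side")
for n,u,v,z in [("R",350.5,193.5,24),("M",327.5,216.5,24),("L",310,249,24),("block",364.5,207,25),("tipR",323,178,30),("tipL",274,246,30),("tcp",369,168,113)]: print(n,ray(d,u,v,z)[:2].round(1))
```

```text
R [539.2 -90.4]
M [521.6  41.9]
L [472.5 172.6]
block [467.7 -59.2]
tipR [651.8 -98. ]
tipL [543.7 226.5]
tcp [ 501.3 -120.4]
```

Both views agree to within about 2 mm on all three nuts. I'll lower the tool and push the right nut part of the way along 30°.

```bash
python3 -m crank '[[0,0,0,0,0,-35,0],[0,0,0,0,0,-35,0],[0,0,0,0,0,-25,0],[0,0,0,0,0,-9,0],[0,0,0,4,2.3,0,0],[0,0,0,4,2.3,0,0],[0,0,0,4,2.3,0,0],[0,0,0,8,4.6,0,0],[0,0,0,8,4.6,0,0],[0,0,0,8,4.6,0,0],[0,0,0,8,4.6,0,0],[0,0,0,8,4.6,0,0],[0,0,0,8,4.6,0,0],[0,0,0,8,4.6,0,0],[0,0,0,8,4.6,0,0],[0,0,0,4,2.3,0,0],[0,0,0,0,0,0,0]]'
python3 - <<'E'
from h import *
d=grab("side","pics/s3.png");cv2.imwrite("pics/s3c.png",cv2.resize(d["pixels"][130:280,220:420,::-1],(800,600),interpolation=2))
E
```

```text
time: 4.5
tcp_pos: [578.6, -67.1, 7.2]
ee_rot: [0.966, 0.259, 0.001, -0.0]
contact_force: [0.8, -0.3, 0.4]
finger_gap: 0.1
```

View pics/s3c.png

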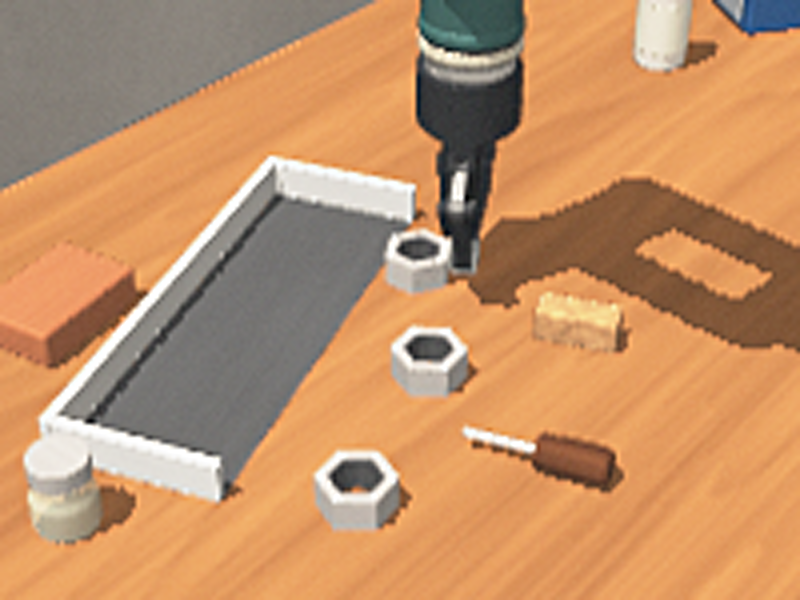

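The right nut sits squarely on the fingers at the mouth line, its top centre near crop (419,247), which is pixel (324.8,191.8). Nothing else has moved. I'll check its position and continue.

Run:
```python
from h import *
d=ctrl.get_image("side")
p=ray(d,324.75,191.75,24)[:2];print(p, p-ctrl.state()["tcp_pos"][:2])
```

```text
[604.24072816 -48.16745391] [26.00777407 19.14445744]
```

```bash
python3 -m crank '[[0,0,0,4,2.3,0,0],[0,0,0,8,4.6,0,0],[0,0,0,8,4.6,0,0],[0,0,0,8,4.6,0,0],[0,0,0,8,4.6,0,0],[0,0,0,8,4.6,0,0],[0,0,0,8,4.6,0,0],[0,0,0,6,3.5,0,0],[0,0,0,3,1.7,0,0],[0,0,0,1,0.6,0,0],[0,0,0,-9,-5.2,0,0],[0,0,0,-9,-5.2,0,0],[0,0,0,0,0,30,0],[0,0,0,0,0,40,0],[0,0,-10,-40,22,0,0],[0,0,-10,-40,22,0,0],[0,0,-10,-40,22,0,0],[0,0,0,-28,16,0,0],[0,0,0,0,0,0,0]]'
python3 - <<'E'
from h import *
s=ctrl.state(); print(R.from_quat(s["ee_rot"]).as_matrix().round(3)[:2])
d=grab("side","pics/s4.png");cv2.imwrite("pics/s4c.png",cv2.resize(d["pixels"][130:280,220:420,::-1],(800,600),interpolation=2))
E
```

```text
time: 6.98
tcp_pos: [471.7, 40.2, 77.4]
ee_rot: [1.0, 0.001, 0.0, -0.0]
contact_force: [0.7, 0.4, 0.1]
finger_gap: -0.0
[[ 1.     0.002  0.   ]
 [ 0.002 -1.     0.   ]]
```

View pics/s4c.png

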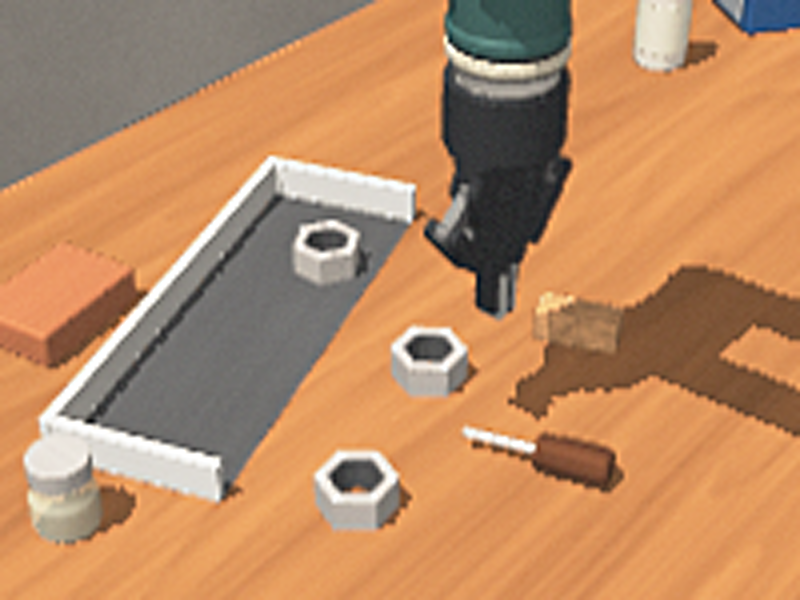

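The right nut lies flat inside the tray at crop (327,239). I'll push the middle nut along a 10° heading so that it stays clear of that one.

```bash
python3 -m crank '[[0,0,10,4,-6,-30,0],[0,0,0,0,0,-30,0],[0,0,0,0,0,-9,0],[0,0,0,4,0.7,0,0],[0,0,0,4,0.7,0,0],[0,0,0,4,0.7,0,0],[0,0,0,8,1.4,0,0],[0,0,0,8,1.4,0,0],[0,0,0,8,1.4,0,0],[0,0,0,8,1.4,0,0],[0,0,0,8,1.4,0,0],[0,0,0,8,1.4,0,0],[0,0,0,8,1.4,0,0],[0,0,0,8,1.4,0,0],[0,0,0,4,0.7,0,0],[0,0,0,0,0,0,0]]'
python3 - <<'E'
from h import *
d=grab("side","pics/s5.png");cv2.imwrite("pics/s5c.png",cv2.resize(d["pixels"][130:280,220:420,::-1],(800,600),interpolation=2))
E
```

```text
time: 9.02
tcp_pos: [558.6, 47.7, 8.3]
ee_rot: [0.996, 0.087, 0.001, 0.0]
contact_force: [-0.9, 1.1, 0.3]
finger_gap: 0.2
```

View pics/s5c.png

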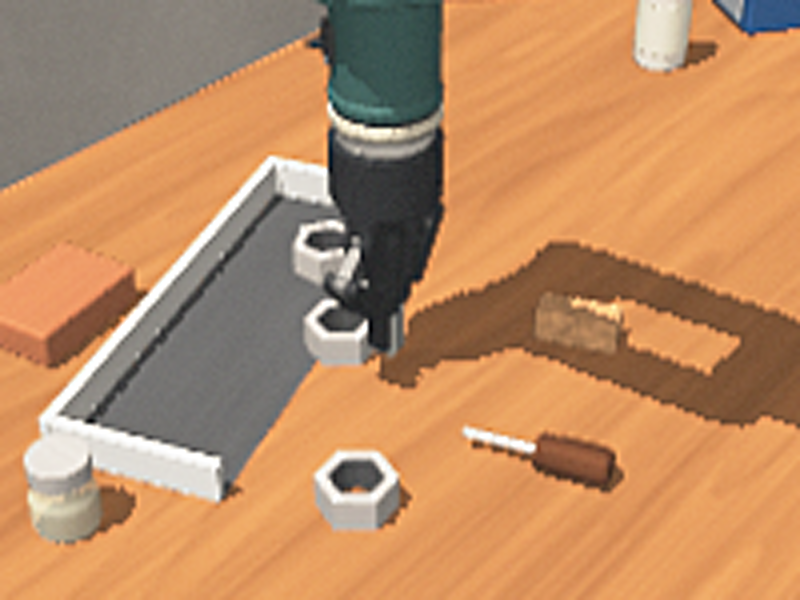

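The middle nut is square on the fingers at the mouth, near crop (340,318). Continuing.

```bash
python3 -m crank '[[0,0,0,4,0.7,0,0],[0,0,0,8,1.4,0,0],[0,0,0,8,1.4,0,0],[0,0,0,8,1.4,0,0],[0,0,0,8,1.4,0,0],[0,0,0,8,1.4,0,0],[0,0,0,8,1.4,0,0],[0,0,0,8,1.4,0,0],[0,0,0,6,1,0,0],[0,0,0,3,0.5,0,0],[0,0,0,1,0,0,0],[0,0,0,-9,-1.5,0,0],[0,0,0,-9,-1.5,0,0],[0,0,0,0,0,30,0],[0,0,0,0,0,40,0],[0,0,-10,-37,23,0,0],[0,0,0,-37,23,0,0],[0,0,0,-37,23,0,0],[0,0,0,-37,23,0,0],[0,0,0,-35,23,0,0]]'; python3 -m crank '[[0,0,0,0,0,0,0]]'
python3 - <<'E'
from h import *
d=grab("side","pics/s6.png");cv2.imwrite("pics/s6c.png",cv2.resize(d["pixels"][130:280,220:420,::-1],(800,600),interpolation=2))
E
```

```text
time: 11.58
tcp_pos: [425.0, 172.0, 78.4]
ee_rot: [1.0, 0.0, 0.0, -0.0]
contact_force: [1.1, 0.5, 0.5]
finger_gap: 0.1
time: 11.7
tcp_pos: [424.2, 172.5, 78.2]
ee_rot: [1.0, 0.002, -0.0, -0.0]
contact_force: [0.5, 0.1, -0.3]
finger_gap: 0.2
```

View pics/s6c.png

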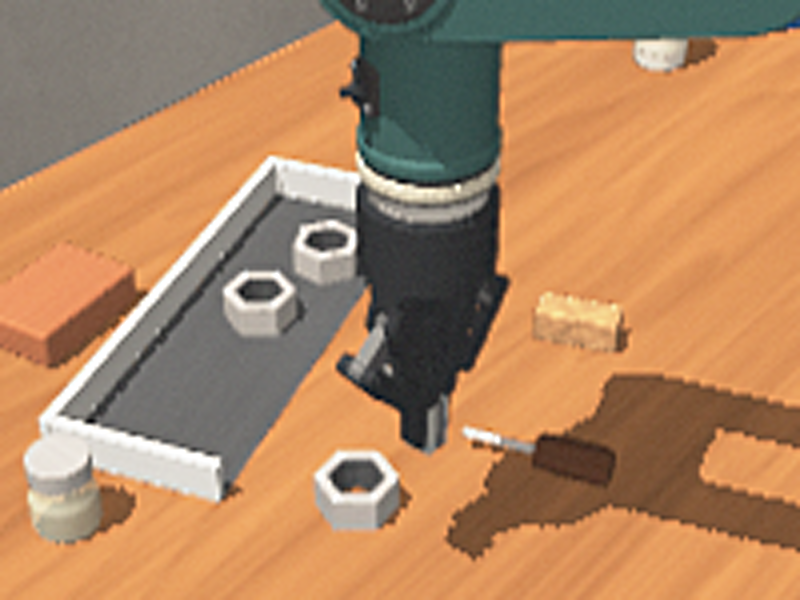

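Two nuts are inside the tray, at crop (327,239) and (262,290). Now the left nut, pushed straight along +x.

```bash
python3 -m crank '[[0,0,0,0,0,-30,0],[0,0,0,0,0,-30,0],[0,0,0,0,0,-9,0],[0,0,0,4,0,0,0],[0,0,0,4,0,0,0],[0,0,0,4,0,0,0],[0,0,0,4,0,0,0],[0,0,0,8,0,0,0],[0,0,0,8,0,0,0],[0,0,0,8,0,0,0],[0,0,0,8,0,0,0],[0,0,0,8,0,0,0],[0,0,0,8,0,0,0],[0,0,0,8,0,0,0],[0,0,0,8,0,0,0],[0,0,0,8,0,0,0],[0,0,0,4,0,0,0],[0,0,0,0,0,0,0]]'
python3 - <<'E'
from h import *
d=grab("side","pics/s7.png");cv2.imwrite("pics/s7c.png",cv2.resize(d["pixels"][130:280,220:420,::-1],(800,600),interpolation=2))
E
```

```text
time: 14.0
tcp_pos: [519.8, 171.6, 9.3]
ee_rot: [1.0, 0.0, 0.001, 0.0]
contact_force: [0.9, 0.7, 0.2]
finger_gap: -0.1
```

View pics/s7c.png

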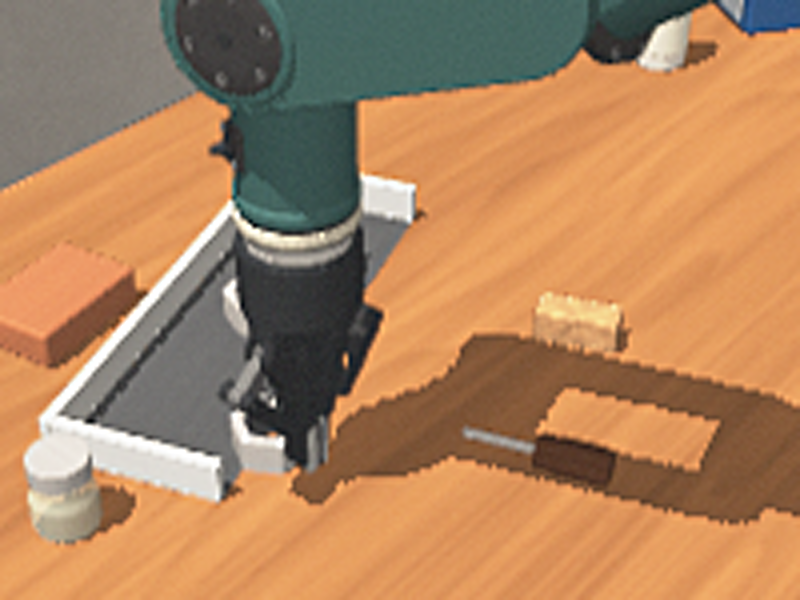

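The left nut is at the mouth, clear of the left wall tip at crop (220,480). I'll finish the push and retreat.

```bash
python3 -m crank '[[0,0,0,4,0,0,0],[0,0,0,8,0,0,0],[0,0,0,8,0,0,0],[0,0,0,8,0,0,0],[0,0,0,8,0,0,0],[0,0,0,8,0,0,0],[0,0,0,8,0,0,0],[0,0,0,8,0,0,0],[0,0,0,5,0,0,0],[0,0,0,3,0,0,0],[0,0,0,1,0,0,0],[0,0,0,-9,0,0,0],[0,0,0,-9,0,0,0],[0,0,0,0,0,30,0],[0,0,0,0,0,50,0],[0,0,0,-40,-20,40,0],[0,0,0,-45,-20,30,0],[0,0,0,-45,-20,0,0],[0,0,0,-45,-20,0,0],[0,0,0,-45,-20,0,0]]'; python3 -m crank '[[0,0,0,0,-30,0,0],[0,0,0,0,-30,0,0],[0,0,0,0,0,0,0]]'
python3 - <<'E'
from h import *
d=grab("side","pics/s8.png");cv2.imwrite("pics/s8c.png",cv2.resize(d["pixels"][130:280,220:420,::-1],(800,600),interpolation=2))
d=grab("top","pics/t8.png");im=d["pixels"][:,:,::-1].copy();cv2.imwrite("pics/t8c.png",cv2.resize(im[130:280,205:365],(640,600),interpolation=2))
E
```

```text
time: 16.55
tcp_pos: [348.0, 71.2, 159.4]
ee_rot: [1.0, 0.001, 0.001, 0.0]
contact_force: [0.5, -0.3, 1.4]
finger_gap: -0.4
time: 16.92
tcp_pos: [349.3, 10.7, 159.4]
ee_rot: [1.0, -0.001, 0.001, 0.0]
contact_force: [0.1, -0.2, 0.3]
finger_gap: -0.0
```

View pics/s8c.png

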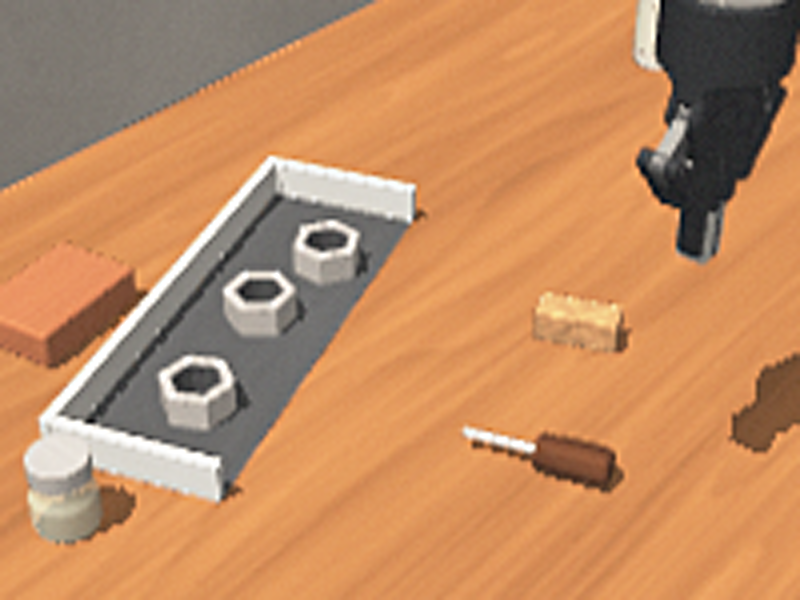

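View pics/t8c.png

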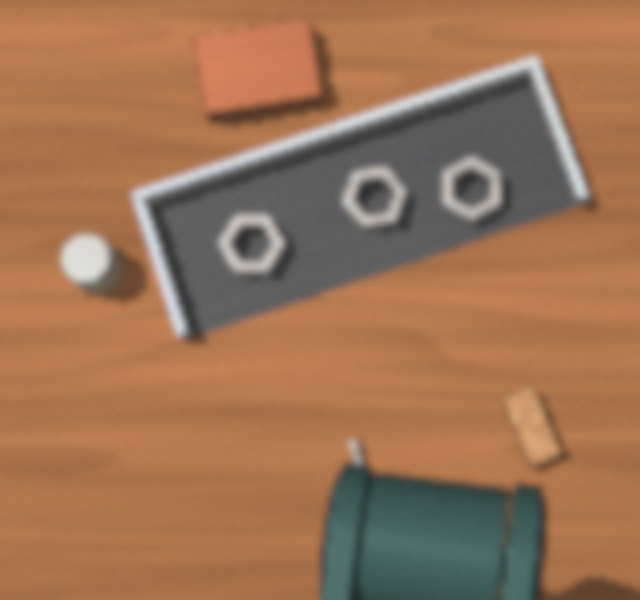

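Both views show all three nuts flat inside the tray, at top-crop (252,243), (374,196) and (472,188). The bystanders have not moved. I'll check the depths numerically before handing in.

Run:
```python
from h import *
d=ctrl.get_image("top"); f=lambda u,v,z: ray(d,205+u/4-.375,130+v/4-.375,z)[:2]
L=f(198,333,0);Rr=f(577,207,0);M=(L+Rr)/2;y=(L-Rr)/np.linalg.norm(L-Rr);x=np.array([y[1],-y[0]])
print("mouth",M,np.linalg.norm(L-Rr))
for p in[(252,243),(374,196),(472,188)]:
    q=f(*p,24); print(q,(q-M)@x,(q-M)@y)
s=ctrl.get_image("side")
for u,v in[(197,381),(261,290),(327,239)]:
    q=ray(s,220+u/4-.375,130+v/4-.375,24)[:2]; print("side",q,(q-M)@x,(q-M)@y)
```

```text
mouth [601.72241456  57.58769845] 333.69888936237993
[620.12824867 169.45789129] 52.76437863085343 100.3475715880487
[659.30984092  68.92161656] 58.22176943459638 -7.415857247444646
[665.61822927 -12.41107627] 38.54468250506967 -86.58412701081248
side [619.0397127  171.38537764] 52.339638156444494 102.52006087539797
side [659.06173754  67.98127279] 57.68963039866993 -8.229877972439533
side [666.95899612 -12.58202752] 39.763014543366985 -87.16940226032548
```

All three centres are well past the 24 mm line, so I'm handing in.

```bash
python3 -c "
from plant import ctrl
print(ctrl.sign_off())"
```

```text
the job is handed in; nothing more can be done
None
```

I swept all three nuts into the tray with the closed fingertips, one push line each, and handed the job in at about 17 s of the 59 s allowed. Sign-off gives no verdict.

In the last check, the top and side cameras agreed to about 2 mm:

| Nut | Depth past the mouth line (needs 24–120 mm) | Position along the mouth (limit ±170 mm) |
|---|---|---|
| Left | about 52 mm | +101 mm |
| Middle | about 58 mm | −8 mm |
| Right | about 39 mm | −87 mm |

- **Nuts:** all three lie flat in both views.
- **Bystanders:** the block, jar and tin look unmoved in both views, and the screwdriver in the side view (the arm hid most of it from above). I didn't re-measure any of them, and the mug, spray can and glue bottle were outside the closing crops or only partly visible.
- **Robot:** it stands clear of everything, with fingertips at about z = 159 mm and near-zero measured force.
- **Mouth width:** my pixel picks gave 334 mm against the stated 340 mm. That error is small next to the 14 mm or more of depth margin, and no check failed.

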